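# Scan the tea box and dock the scanner

### The arm

A 6-joint arm with a two-finger parallel gripper is mounted at the origin on a cart in front of the work surface, level with it; the furniture and walls round the work are solid. World frame = base frame: x ahead of the robot, y to its left, z up, the work surface at z = 0. Lengths are in m, angles in rad, forces in N, time in s.
With the tool pointing down it reaches from about 0.3 to 1 m from the base axis. Payload 5.1 kg.
Tool frame: the origin (TCP) lies at the very end of the fingers, on their centre line; the grasp point (between the pads) lies 19 mm behind it (r.grip_depth is the distance from the TCP to the grasp point, in m); z points along the fingers, y is the line along which they close (so a half turn about z gives the same grasp; the last joint's range is limited). The gripper opens to 95 mm and grips with 3 to 60 N. Pads are 20 mm wide; open, the fingers measure 119 mm over their backs; the gripper's body (75 mm by 180 mm) begins 59 mm behind the grasp point.
Start: joints at [1.243, 0.124, 1.65, -0, 1.367, -0.083], TCP at [0.158, 0.631, 0.215] pointing down, gripper open.
Joint ranges: [-2.61, 2.61], [-1.02, 2.33], [0.03, 2.71], [-1.35, 4.49], [0.32, 2.68], [-2.91, 2.91]. Speed limits (rad/s): [2.57, 2.57, 3.14, 3.14, 3.14, 3.14].

### API

Orientations are given as a rotation vector (axis times angle).
In Python, from cell import status, imaging, sign_off, nets, r gives the robot as it stands.
- The arm moves only by the shell command python3 -m crank 'ROWS' [FORCE]. ROWS is JSON, a list of rows, each an object of numbers: "ax", "ay", "az": the turn, a rotation vector about the tool's x, y, z in rad; "tx", "ty", "tz": the shift along the tool's x, y, z in m; "jaw": the finger opening in m, from 0 to 0.0951. In form: [{"ax": .., "ay": .., "az": .., "tx": .., "ty": .., "tz": .., "jaw": ..}, ...]. A call has 1 to 10 rows; each row is the pose to reach, as a shift and turn from the pose commanded when the call began, along the tool's axes at that moment; what a row does not reach only later rows make up. A row lasts 1/8 s, in which the tool goes at most 62.5 mm and 10.7 degrees, less where a joint would pass 70% of its speed; a pose out of reach is approached as far as the arm can. A call with a gripper value outside its range is refused whole. The fingers move at their own pace and stop on an object; FORCE is the grip in N (left out, the last holds). Time passes only in rows, so rows that repeat a pose let the fingers close. It gives the time, the measured TCP pose, the force, the opening and the grip force at its end, in the units of the state.
- status.state(): the state, without advancing time (a new reading comes with each control period).
- imaging.snapshot(name): name is "scene" or "top" or "wrist"; returns (picture, depth): 480x640x3 uint8, red, green, blue; 480x640 float32, m along the optical axis (not along the pixel's ray), 0 where there is no reading.
- imaging.camera_model(name): a dict with "fx", "fy", "cx", "cy" (pixels), "rvec" (rotation vector, rad) and "tvec" (3), from world to camera coordinates, as OpenCV has them. Camera axes: x right, y down, z forward; pixel columns grow to the right and rows downward; lengths in m; the calibration is good to about 2 mm. A picture is of the moment at which its call begins: read the wrist's pose just before it. camera_model takes no time and is no camera call; for the wrist camera it gives the pose at the moment of the call.
- sign_off(): hands the job in; it is judged then, once.
Trained networks look in the newest picture that a camera, given by its name, has taken for a name from the list of things; names that differ only in an ending like _2 or _b are one class to them, and where a whole thing is asked for, a point or a joint stands for the part that bears it (a point fixed in the world has none). Each returns a list of dicts, best first, with "conf" (0 to 1); they miss things now and then, are a little off and sometimes report something else, mostly with a low value. They report only what shows in the picture. A call takes as long as a camera call. They do not tell look-alikes from the thing itself.
- nets.find_in(name, camera): "position" ([x, y, z] in m, in world coordinates, good to about 4 mm: the middle of the surface that is visible of it).
The state is a dict: "time_s": time; "joint_pos": joint angles; "joint_velocities": joint speeds; "tau": joint torques, N m; "tcp_pos": TCP position; "eef_rot": TCP orientation; "force": force on the tool from outside, world axes, zero at the start; "wrist_torque": the same for the moment, N m; "finger_gap": finger opening in m; "gripper_force": force on a finger pad.
Only numpy, scipy, OpenCV 4.12 (cv2) and the standard library are available. Lean on these libraries where they do the work, as an engineer would, in place of code of your own. Each camera call takes 0.05 s, during which the arm holds its last target. There are 200 camera calls.

### The job

Pick up the stick-shaped code scanner that was left lying on the table and aim its window squarely at the middle of the code label on the closed tea box, about 6 cm from the label, holding it still there for two seconds; do not scan the label of the torn-open carton. Then lay the scanner gently, upright, in its charging rest with its wide head at the rest's open end (its tail at the stop wall), fully seated, and let go. Do not shift the boxes or the jars.

Things in the scene. Friction and masses are not known exactly. Their poses are not given: they have to be found in the camera images.
- scanner: grey stick-shaped hand scanner, 133 mm long, 36 mm high, lying flat on the table, about 0.18 kg. Origin: on its long axis (18 mm above the table), mid-handle, near its centre of mass: grip here. +x points to its window and is its line of sight; z up, where a small black trigger is. Handle: x -50 to +50 mm, 34 mm wide; wide head: x +48 to +83 mm, 56 mm wide
- scanner_window (a point): centre of the scanner's dark window, on its long axis at the head's end, 83 mm from the origin along +x; axes as the scanner's
- cradle: white charging rest, fixed, base 150 x 80 x 10 mm. Two saddles, tops 30 mm above the table, with flared cheeks up to 51 mm; a stop wall 45 mm high at the -x end, its inner face at x = -54 mm; the +x end is open. Origin: on the table under the middle of the docked scanner's handle, z up. Fingers have room between x -33 and +29 mm, above the base
- cradle_seat (a point): where the scanner's origin lies when it is docked: 48 mm straight above the rest's origin. Axes as the rest's: the docked scanner's +x (window) is this +x, its handle lying between the cheeks and its wide head beyond them. Play when seated: about 4 mm either way along x, 3 mm along y
- tea_box: closed upright carton of tea, 61 x 65 mm, 130 mm high, dark; loose. Origin: centre of its underside, z up; its labelled face looks along -x of the box (roughly towards the robot), 31 mm from the origin
- tea_label (a point): centre of the white code label (50 mm wide, 38 mm high, black bars, upright) on the tea box's face, 72 mm above the table; axes as the box's, so the label faces along -x of this frame
- open_carton: torn-open white carton with flaps spread at the top, 45 x 56 mm, 150 mm high with flaps; loose. Origin: on its underside, at the foot of its rear face; z up; its labelled face looks along -x, 45 mm from the origin. Leave it alone
- carton_label (a point): centre of the same kind of code label on the open carton, 72 mm above the table; not to be scanned
- spice_jar: spice jar, 46 mm diameter, 106 mm high, behind and between the boxes; origin at the centre of its underside. Bystander
- jam_jar: jam jar, 72 mm diameter, 87 mm high; origin at the centre of its underside. Bystander
Things that resemble listed ones, but are neither listed nor needed, are in the scene too. What is shaped like the tea_box but red is not meant.

How it is judged:
On the way, in this order (a step that is already met when the one before it is completed fails the run):
1. the scanner is picked up: its origin more than 50 mm above the table, held by the fingers (height (world z) of scanner above 0.05 m and contact force between the fingers and scanner above 0.5 N), for 0.1 s.
2. the held scanner is still for 1 s with the tea label's centre 30 to 100 mm ahead of its window, within 15 mm of its line of sight (each way) and 0.2 rad of square (contact force between the fingers and scanner above 0.5 N and x of tea_label in the frame of scanner_window between 0.03 and 0.1 m and y of tea_label in the frame of scanner_window between -0.015 and 0.015 m and z of tea_label in the frame of scanner_window between -0.015 and 0.015 m and x of scanner_window in the frame of tea_label below 0 m and angle between the x axis of scanner and the x axis of tea_box, either way round below 0.2 rad and linear speed of scanner below 0.015 m/s and angular speed of scanner below 0.15 rad/s), for 1 s.
At the end, for the whole second after the job is handed in: the scanner rests released and still in the charging rest, upright (within 0.08 rad), window towards the open end, within 9 mm along and 8 mm across of its seat, within 4 mm of the seated height and 0.12 rad of the rest's direction; both boxes within 20 mm of where they stood (x of scanner in the frame of cradle between -0.009 and 0.009 m and y of scanner in the frame of cradle between -0.008 and 0.008 m and z of scanner in the frame of cradle between 0.044 and 0.052 m and x of scanner_window in the frame of cradle above 0.06 m and angle between the x axis of scanner and the x axis of cradle, either way round below 0.12 rad and angle between scanner's own z axis and vertical below 0.08 rad and contact force between scanner and cradle above 0.3 N and linear speed of scanner below 0.01 m/s and distance of each of tea_box, open_carton from where it was at the start of the episode below 0.02 m); the robot touches nothing.
It fails at once if the open carton's label is scanned: held likewise before the window (30 to 100 mm, 15 mm, 0.2 rad) (x of carton_label in the frame of scanner_window between 0.03 and 0.1 m and y of carton_label in the frame of scanner_window between -0.015 and 0.015 m and z of carton_label in the frame of scanner_window between -0.015 and 0.015 m and angle between the x axis of scanner and the x axis of open_carton, either way round below 0.2 rad and linear speed of scanner below 0.015 m/s).
It fails at once if a box or a jar is shifted by more than 20 mm (distance of any of tea_box, open_carton, spice_jar, jam_jar from where it was at the start of the episode above 0.02 m).
It fails at once if the scanner is dropped or rammed into the rest (contact over 40 N) (contact force between scanner and cradle above 40 N).
It also fails if it takes over 53 s, if anything falls off the work surface, if the arm or the gripper's body presses on something with over 40 N, if the wrist force passes 120 N, or if a joint passes its speed limit or range.

## Working session

There is one attempt and no reset: what is moved stays moved. The work goes in short steps, Python scripts to look and compute and a shell command to move; the robot and the scene stay as the last step left them, time stands still between calls to the robot, and variables do not carry over. Pictures are saved under pics/ and viewed, at most 10 in all, crops included, and the job is handed in when it is done.

```bash
mkdir -p pics; ls
cat > h.py <<'E'
import numpy as np, cv2
from scipy.spatial.transform import Rotation as R
from cell import status, imaging, sign_off, nets, r
def cam(n):
    m=imaging.camera_model(n); K=np.array([[m['fx'],0,m['cx']],[0,m['fy'],m['cy']],[0,0,1]])
    return K,R.from_rotvec(np.ravel(m['rvec'])).as_matrix(),np.ravel(m['tvec'])
def cloud(n,d):
    K,Rm,t=cam(n); v,u=np.mgrid[:480,:640]
    P=np.stack([(u-K[0,2])/K[0,0]*d,(v-K[1,2])/K[1,1]*d,d],-1)
    return (P-t)@Rm
def proj(n,p):
    K,Rm,t=cam(n); q=K@(Rm@np.array(p)+t); return q[:2]/q[2]
def save(f,im): cv2.imwrite('pics/'+f,im[...,::-1])
E
python3 - <<'E'
from h import *
for n in ['scene','top']:
    im,d=imaging.snapshot(n); save(n+'.png',im); np.savez(n,im=im,d=d)
    for k in ['scanner','cradle','tea_box','tea_label','open_carton','carton_label','spice_jar','jam_jar']:
        for f in nets.find_in(k,n)[:4]: print(n,k,round(f['conf'],2),np.round(f['position'],3),proj(n,f['position']).round())
print(status.state())
E
```

```text
pics
scene scanner 0.71 [ 0.472 -0.265  0.033] [360. 313.]
scene cradle 0.65 [0.447 0.262 0.015] [261. 221.]
scene cradle 0.47 [ 0.472 -0.266  0.036] [360. 312.]
scene tea_box 0.96 [ 0.291 -0.266  0.077] [276. 319.]
scene tea_box 0.84 [ 0.604 -0.259  0.072] [413. 280.]
scene tea_box 0.82 [ 0.649 -0.128  0.08 ] [396. 246.]
scene tea_box 0.61 [ 0.348 -0.428  0.084] [346. 364.]
scene tea_label 0.97 [ 0.608 -0.26   0.072] [415. 280.]
scene tea_label 0.9 [ 0.289 -0.268  0.083] [275. 317.]
scene tea_label 0.79 [ 0.346 -0.425  0.084] [344. 363.]
scene tea_label 0.69 [0.451 0.264 0.016] [262. 220.]
scene open_carton 0.57 [0.608 0.112 0.095] [333. 206.]
scene carton_label 0.78 [0.602 0.114 0.091] [332. 207.]
scene spice_jar 0.56 [ 0.672 -0.016  0.071] [378. 228.]
scene jam_jar 0.63 [ 0.619 -0.401  0.06 ] [465. 321.]
top scanner 0.91 [ 0.474 -0.246  0.034] [399. 260.]
top cradle 0.87 [0.455 0.281 0.01 ] [198. 264.]
top tea_box 0.86 [ 0.656 -0.108  0.112] [348. 184.]
top tea_box 0.78 [ 0.355 -0.392  0.114] [462. 305.]
top tea_box 0.76 [ 0.302 -0.236  0.116] [399. 326.]
top tea_box 0.72 [ 0.616 
[... 493 characters left out ...]
 [453. 197.]
{'time_s': 0.9, 'joint_pos': array([ 1.24340559e+00,  1.23774043e-01,  1.65033025e+00,  1.39964088e-05,
        1.36750568e+00, -8.25950506e-02]), 'joint_velocities': array([-0.00045263, -0.00096847, -0.00065434,  0.00142902,  0.00014727,
        0.00045628]), 'tau': array([ 6.19206821e-05, -4.17567623e+01, -3.60238624e+01,  7.73203815e-02,
        4.27933980e-02, -1.83972355e-05]), 'tcp_pos': array([0.15754531, 0.63059073, 0.21465512]), 'eef_rot': array([-3.83567113e-01, -3.11807219e+00,  2.22397621e-05]), 'force': array([-0.0108705 ,  0.79791015,  0.0512169 ]), 'wrist_torque': array([0.01571791, 0.05430533, 0.01240909]), 'gripper_force': 0.0, 'finger_gap': 0.09526814699260155}
```

View pics/scene.png

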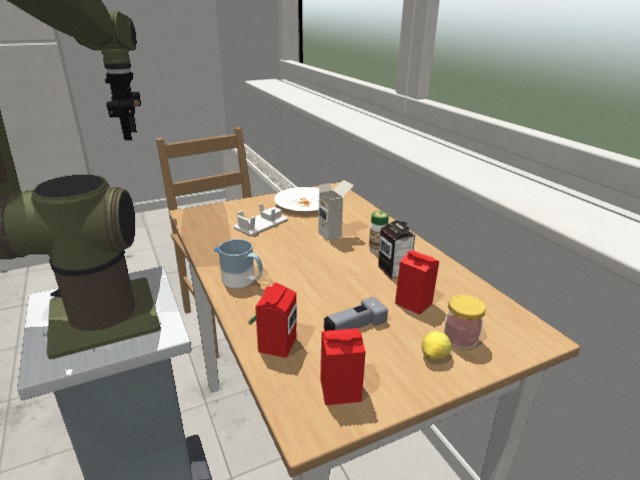

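View pics/top.png

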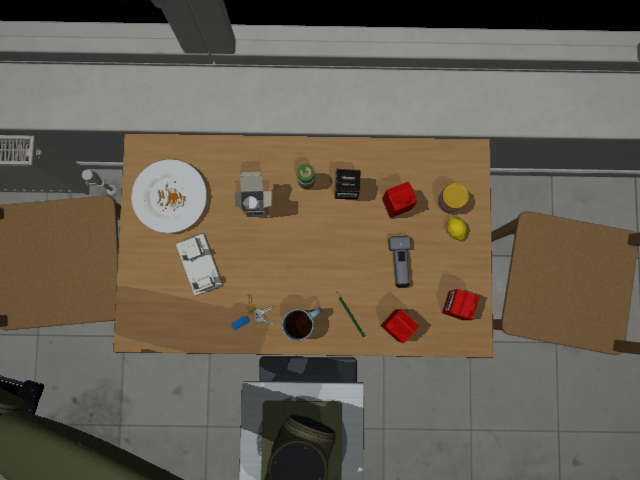

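The scanner is the only stick-shaped device: scene (357,316), top (400,260), with its head pointing away from the robot. The dark tea box is at scene (396,250), top (347,184). Its red look-alikes are at top (400,199), (462,304) and (400,325). The open carton is at top (254,194) and the rest at top (199,264). The scene and top nets differ by about 20 mm in y, so I'll check that with the depth clouds and a close crop.

Run:
```python
from h import *
C={}
for n in ['scene','top']:
    z=np.load(n+'.npz'); C[n]=cloud(n,z['d']); 
    P=C[n]; ok=z['d']>0
    print(n,'table z',np.median(P[ok&(abs(P[...,2])<.02)&(P[...,0]>.3)&(P[...,0]<.7)&(abs(P[...,1])<.3)][:,2]))
    # blobs
    for nm,c,zl,zh in [('scanner',(.474,-.255),.015,.05),('cradle',(.452,.27),.005,.06),('tea',(.655,-.115),.03,.14),('carton',(.62,.12),.03,.16),('spice',(.675,-.01),.03,.12),('jam',(.63,-.39),.03,.1)]:
        m=ok&(np.hypot(P[...,0]-c[0],P[...,1]-c[1])<.1)&(P[...,2]>zl)&(P[...,2]<zh)
        if nm in('tea','carton','spice'): m&=np.hypot(P[...,0]-c[0],P[...,1]-c[1])<.065
        q=P[m]; (cx,cy),(w,h),a=cv2.minAreaRect(q[:,:2].astype(np.float32)*1000)
        print(n,nm,m.sum(),'rect mm',round(cx,1),round(cy,1),round(w,1),round(h,1),round(a,1),'zmax',q[:,2].max().round(3))
s=np.load('scene.npz')['im']; t=np.load('top.npz')['im']
cr=lambda im,x,y:cv2.resize(im[y-35:y+35,x-45:x+45],(400,300),interpolation=cv2.INTER_CUBIC)
save('crop.png',np.vstack([np.hstack([cr(s,257,220),cr(t,199,264)]),np.hstack([cr(s,385,270),cr(t,400,262)])]))
```

```text
scene table z -0.003412544689516529
scene scanner 1089 rect mm 466.5 -256.4 136.2 56.3 5.3 zmax 0.036
scene cradle 693 rect mm 451.1 277.9 147.5 79.4 22.9 zmax 0.048
scene tea 1220 rect mm 659.3 -109.3 62.6 69.6 2.3 zmax 0.127
scene carton 1128 rect mm 624.2 128.9 93.1 95.9 6.5 zmax 0.148
scene spice 414 rect mm 681.3 -3.8 46.8 44.8 8.2 zmax 0.103
scene jam 1897 rect mm 597.7 -390.1 134.9 69.9 3.8 zmax 0.087
top table z -0.0002379348792476943
top scanner 789 rect mm 470.8 -253.7 135.0 56.1 6.2 zmax 0.048
top cradle 1707 rect mm 455.0 268.3 191.5 190.5 6.1 zmax 0.058
top tea 701 rect mm 665.5 -107.1 63.4 63.6 88.7 zmax 0.137
top carton 1131 rect mm 629.6 128.1 91.3 91.6 90.0 zmax 0.156
top spice 356 rect mm 685.8 -0.1 44.3 45.6 83.6 zmax 0.114
top jam 1047 rect mm 600.1 -385.8 137.5 71.0 4.2 zmax 0.099
```

View pics/crop.png

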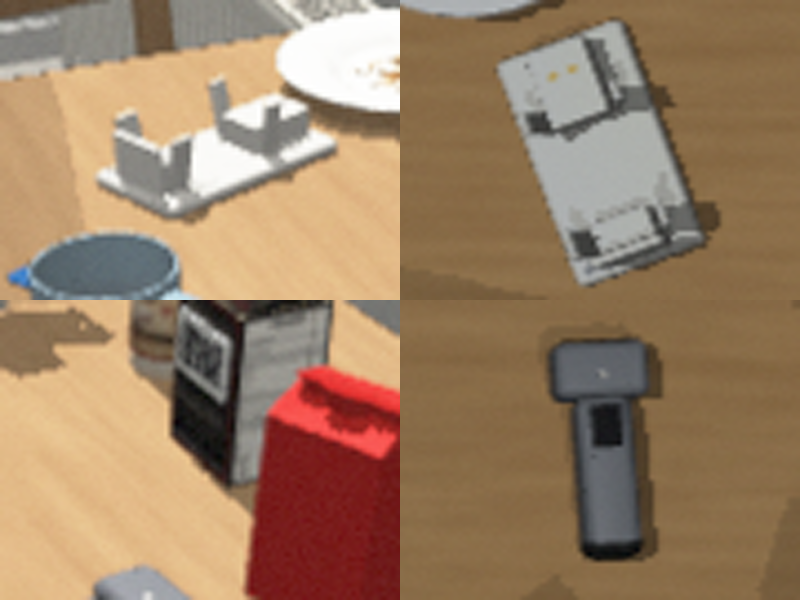

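The crop shows the scanner with its wide head at the far end (bottom right, 600,370) and the tea box's label facing the robot (205,355). The rest's thin end wall seems to be at the end nearest the robot (top right, 630,255). I'll check that with a height profile and work out the first move.

```bash
cat >> h.py <<'E'
def row(p,yaw,s=None):
    s=s or status.state(); R0=R.from_rotvec(s['eef_rot'])
    Rt=R.from_matrix(np.column_stack([[-np.cos(yaw),-np.sin(yaw),0],[-np.sin(yaw),np.cos(yaw),0],[0,0,-1]]))
    t=R0.inv().apply(np.array(p)-s['tcp_pos']); a=(R0.inv()*Rt).as_rotvec()
    print('p',np.round(p,4),'yaw',round(yaw,3),'-> t',t.round(4),'a',a.round(4))
def prof(P,c,yaw,lo=-.1,hi=.11,step=.006,half=.05):
    q=P.reshape(-1,3); x=(q[:,:2]-c)@[np.cos(yaw),np.sin(yaw)]; y=(q[:,:2]-c)@[-np.sin(yaw),np.cos(yaw)]
    for a in np.arange(lo,hi,step):
        m=(x>=a)&(x<a+step)&(abs(y)<half); z=q[m,2]; yy=y[m][z>.005]; mm=m&(abs(y)<.012)
        if m.sum()>3 and len(yy)>2: print('%4d zmax %3d mid %s y %d..%d n%d'%(a*1e3+step*500,z.max()*1e3,np.round(1e3*np.percentile(q[mm,2],[10,50,90])) if mm.sum()>2 else '-',yy.min()*1e3,yy.max()*1e3,m.sum()))
E
python3 - <<'E'
from h import *
for n in ['top','scene']:
    print(n); prof(cloud(n,np.load(n+'.npz')['d']),np.array([.452,.279]),.4)
row([.43,.22,.32],.4); row([.45,-.25,.25],.1)
E
```

```text
top
 -97 zmax   7 mid [-4. -1.  7.] y -29..3 n86
 -91 zmax  10 mid [-5. -1.  2.] y -32..47 n88
 -85 zmax   8 mid [-7. -2.  4.] y -43..41 n82
 -78 zmax   8 mid [-7. -2.  6.] y -49..31 n82
 -72 zmax   7 mid [-5.  1.  3.] y -45..48 n92
 -66 zmax  49 mid [ 1. 10. 38.] y -47..40 n112
 -60 zmax  50 mid [41. 45. 48.] y -45..40 n89
 -54 zmax  54 mid [27. 30. 32.] y -43..41 n89
 -48 zmax  54 mid [25. 29. 34.] y -36..43 n91
 -42 zmax  57 mid [24. 29. 33.] y -44..48 n83
 -36 zmax  50 mid [ 8. 25. 29.] y -40..39 n59
 -30 zmax  16 mid [ 4.  9. 14.] y -35..44 n84
 -24 zmax  16 mid [ 6. 10. 15.] y -38..41 n84
 -18 zmax  18 mid [ 7. 10. 13.] y -38..47 n87
 -12 zmax  15 mid [ 5.  9. 12.] y -36..48 n83
  -6 zmax  17 mid [ 4.  8. 12.] y -49..38 n86
   0 zmax  18 mid [ 4.  9. 15.] y -49..39 n81
   5 zmax  18 mid [ 5.  9. 12.] y -38..47 n87
  11 zmax  19 mid [ 6.  9. 13.] y -48..48 n83
  17 zmax  21 mid [ 4.  9. 13.] y -48..42 n85
  23 zmax  50 mid [ 6. 13. 32.] y -42..40 n112
  29 zmax  55 mid [26. 30. 32.] y -39..38 n95
  35 zmax  52 mid [24. 29. 32.] y -42..39 n86
  41 zmax  45 mid [25. 30. 33.] y -38
[... 1171 characters left out ...]
 17 zmax  43 mid [ 6. 13. 24.] y -37..37 n63
  23 zmax  46 mid [ 8. 18. 26.] y -39..30 n97
  29 zmax  45 mid [23. 26. 28.] y -36..37 n53
  35 zmax  27 mid [24. 25. 26.] y -33..25 n22
  41 zmax  26 mid [26. 26. 27.] y -34..14 n22
  47 zmax  26 mid - y -36..15 n30
  53 zmax  27 mid [25. 26. 27.] y -34..11 n29
  59 zmax  28 mid [26. 26. 28.] y -40..13 n23
  65 zmax  27 mid [25. 25. 26.] y -38..13 n34
  71 zmax  23 mid - y -38..9 n10
 101 zmax  19 mid [-6. -3. 18.] y -18..26 n29
 107 zmax  20 mid [-5. -4. 17.] y -43..44 n41
p [0.43 0.22 0.32] yaw 0.4 -> t [-0.3638 -0.3323 -0.1053] a [-0.     -0.     -0.6448]
p [ 0.45 -0.25  0.25] yaw 0.1 -> t [-0.4972 -0.7835 -0.0353] a [-0.     -0.     -0.3448]
```

The stop wall is confirmed at the near end, since the profile rises to 45 mm there, so the rest's +x points away from the robot at a yaw of about 0.4. I'll go over the rest for a wrist view.

```bash
python3 -m crank '[{"tx":-0.364,"ty":-0.332,"tz":-0.105,"az":-0.645,"jaw":0.09},{"tx":-0.364,"ty":-0.332,"tz":-0.105,"az":-0.645,"jaw":0.09},{"tx":-0.364,"ty":-0.332,"tz":-0.105,"az":-0.645,"jaw":0.09},{"tx":-0.364,"ty":-0.332,"tz":-0.105,"az":-0.645,"jaw":0.09},{"tx":-0.364,"ty":-0.332,"tz":-0.105,"az":-0.645,"jaw":0.09},{"tx":-0.364,"ty":-0.332,"tz":-0.105,"az":-0.645,"jaw":0.09},{"tx":-0.364,"ty":-0.332,"tz":-0.105,"az":-0.645,"jaw":0.09},{"tx":-0.364,"ty":-0.332,"tz":-0.105,"az":-0.645,"jaw":0.09},{"tx":-0.364,"ty":-0.332,"tz":-0.105,"az":-0.645,"jaw":0.09},{"tx":-0.364,"ty":-0.332,"tz":-0.105,"az":-0.645,"jaw":0.09}]'
python3 - <<'E'
from h import *
im,d=imaging.snapshot('wrist'); save('w1.png',im); P=cloud('wrist',d); np.savez('w1',im=im,P=P,d=d)
print(status.state()['time_s'])
q=P[(d>0)&(abs(P[...,2])<.008)]; print('table',np.median(q[:,2]), len(q))
m=(d>0)&(np.hypot(P[...,0]-.455,P[...,1]-.28)<.1)&(P[...,2]>.006)&(P[...,2]<.06)
print(cv2.minAreaRect(P[m][:,:2].astype(np.float32)*1000))
prof(P,np.array([.452,.279]),.4,step=.004)
E
```

```text
0.95
table -0.0005290109731143855 7316
((0.0, 0.0), (0.0, 0.0), 0.0)invalid input at $[0]: expected keys ax, ay, az, tx, ty, tz, jaw
```

View pics/w1.png

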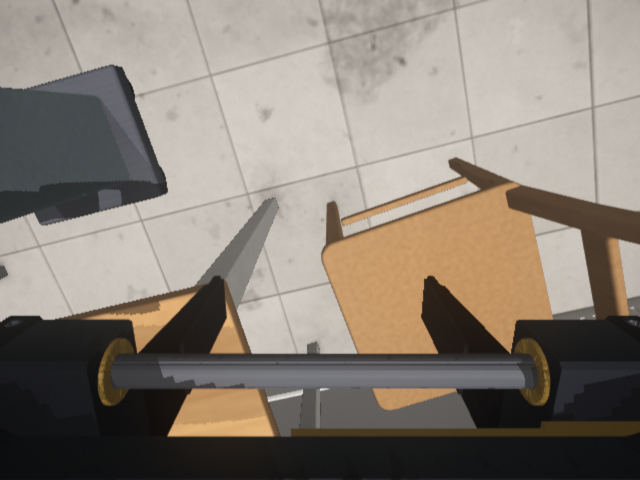

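The picture was taken before any move: the row was refused because every key must be given. It shows that the wrist camera looks from the tool's +x (robot) side. I'll place the TCP beyond the rest so the camera sits over it.

Run:
```python
from h import *
K,Rm,t=cam('wrist'); s=status.state(); R0=R.from_rotvec(s['eef_rot'])
print('cam in tool',R0.inv().apply(-Rm.T@t-s['tcp_pos']),'axis in tool',R0.inv().apply(Rm[2]))
row([.53,.31,.3],.4)
```

```text
cam in tool [ 0.08353637  0.00042482 -0.16951137] axis in tool [-2.95075847e-01  4.49372664e-04  9.55473727e-01]
p [0.53 0.31 0.3 ] yaw 0.4 -> t [-0.439  -0.2207 -0.0853] a [ 0.      0.     -0.6449]
```

```bash
python3 - <<'E'
from h import *
row([.49,.295,.3],.4)
E
python3 -m crank '[{"ax":0,"ay":0,"az":-0.2,"tx":-0.2,"ty":-0.12,"tz":-0.08,"jaw":0.09},{"ax":0,"ay":0,"az":-0.645,"tx":-0.404,"ty":-0.245,"tz":-0.085,"jaw":0.09},{"ax":0,"ay":0,"az":-0.645,"tx":-0.404,"ty":-0.245,"tz":-0.085,"jaw":0.09},{"ax":0,"ay":0,"az":-0.645,"tx":-0.404,"ty":-0.245,"tz":-0.085,"jaw":0.09},{"ax":0,"ay":0,"az":-0.645,"tx":-0.404,"ty":-0.245,"tz":-0.085,"jaw":0.09},{"ax":0,"ay":0,"az":-0.645,"tx":-0.404,"ty":-0.245,"tz":-0.085,"jaw":0.09},{"ax":0,"ay":0,"az":-0.645,"tx":-0.404,"ty":-0.245,"tz":-0.085,"jaw":0.09},{"ax":0,"ay":0,"az":-0.645,"tx":-0.404,"ty":-0.245,"tz":-0.085,"jaw":0.09},{"ax":0,"ay":0,"az":-0.645,"tx":-0.404,"ty":-0.245,"tz":-0.085,"jaw":0.09},{"ax":0,"ay":0,"az":-0.645,"tx":-0.404,"ty":-0.245,"tz":-0.085,"jaw":0.09}]'
```

```text
p [0.49  0.295 0.3  ] yaw 0.4 -> t [-0.4039 -0.245  -0.0853] a [ 0.      0.     -0.6449]
time_s: 2.2
tcp_pos: [0.4899, 0.2951, 0.2995]
eef_rot: [0.624, -3.079, -0.0]
force: [0.2, 0.7, -0.0]
finger_gap: 0.0899
gripper_force: 0.0
```

Run:
```python
from h import *
im,d=imaging.snapshot('wrist'); save('w2.png',im); P=cloud('wrist',d); np.savez('w2',im=im,P=P,d=d)
q=P[(d>0)&(abs(P[...,2])<.006)]; print('table',np.median(q[:,2]), len(q))
m=((d>0)&(np.hypot(P[...,0]-.455,P[...,1]-.28)<.1)&(P[...,2]>.006)&(P[...,2]<.06)).astype(np.uint8)
n,l,st,_=cv2.connectedComponentsWithStats(m); k=1+st[1:,4].argmax(); m=l==k
print(cv2.minAreaRect(P[m][:,:2].astype(np.float32)*1000))
low=m&(P[...,2]<.014); print('base',cv2.minAreaRect(P[low][:,:2].astype(np.float32)*1000))
prof(P,np.array([.452,.279]),.4,step=.003)
row([.48,-.25,.25],.1)
```

```text
table -0.0004904193723030869 139585
((454.69451904296875, 282.4092712402344), (149.7373046875, 79.62310028076172), 22.168500900268555)
base ((454.69451904296875, 282.4092712402344), (149.7373046875, 79.62310028076172), 22.168500900268555)
 -71 zmax   9 mid [-2.  0.  9.] y -35..38 n262
 -68 zmax  10 mid [ 8.  9. 10.] y -36..41 n187
 -65 zmax  45 mid [43. 44. 45.] y -36..42 n224
 -62 zmax  46 mid [43. 45. 45.] y -36..41 n259
 -59 zmax  49 mid [21. 28. 43.] y -36..41 n244
 -56 zmax  50 mid [28. 29. 30.] y -36..42 n256
 -53 zmax  51 mid [28. 29. 30.] y -36..42 n260
 -50 zmax  51 mid [28. 29. 30.] y -36..42 n254
 -47 zmax  51 mid [29. 30. 30.] y -36..42 n239
 -44 zmax  51 mid [28. 29. 30.] y -37..42 n259
 -41 zmax 468 mid [469. 469. 469.] y -37..42 n1496
 -38 zmax  30 mid [ 9. 10. 29.] y -36..42 n245
 -35 zmax  11 mid [ 8. 10. 11.] y -36..41 n182
 -32 zmax  11 mid [ 8.  9. 11.] y -36..41 n258
 -29 zmax  12 mid [ 9.  9. 11.] y -36..41 n250
 -26 zmax  12 mid [ 9. 10. 11.] y -36..41 n245
 -23 zmax  12 mid [ 8.  9. 10.] y -36..41 n192
 -20 zmax  11 mid [ 8. 10. 11.] y -36..41 n246
 -17 zmax  
[... 1087 characters left out ...]
46..48 n920
  51 zmax 374 mid [28. 30. 31.] y -46..48 n744
  54 zmax 371 mid [28. 30. 31.] y -46..47 n255
  57 zmax  31 mid [28. 29. 30.] y -38..40 n193
  60 zmax  31 mid [29. 29. 30.] y -38..40 n203
  63 zmax  31 mid [29. 29. 30.] y -38..40 n184
  66 zmax  31 mid [28. 29. 30.] y -38..40 n214
  69 zmax  31 mid [28. 29. 30.] y -38..40 n176
  72 zmax  30 mid [28. 29. 30.] y -38..40 n166
  75 zmax  10 mid - y -37..41 n109
  78 zmax   9 mid [6. 7. 8.] y -19..38 n75
 102 zmax  23 mid [-1. -0. 20.] y -1..17 n213
 105 zmax  23 mid [-1. 20. 22.] y -16..33 n257
 108 zmax  23 mid [-1. 20. 21.] y -27..41 n301
p [ 0.48 -0.25  0.25] yaw 0.1 -> t [ 0.2216 -0.4986  0.0493] a [ 3.00e-04 -6.00e-04  3.01e-01]
```

View pics/w2.png

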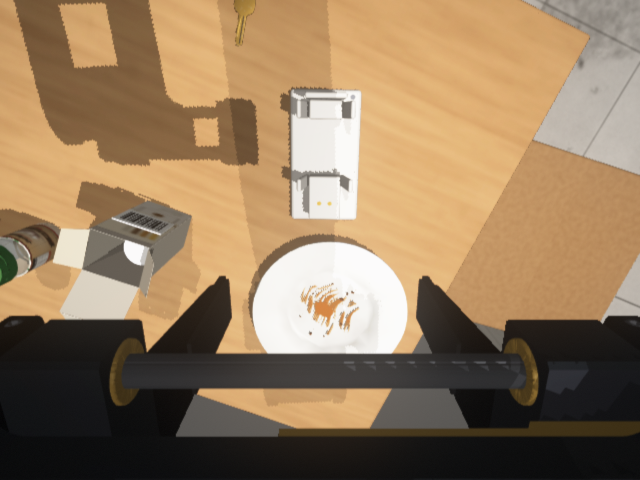

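The wrist view shows the rest clearly at (325,155): stop wall at (325,97), the end nearest the robot, and the open head end with gold contacts at (325,205). From this the rest's origin is about (0.445, 0.279) with yaw 0.387. Next is the scanner.

```bash
python3 - <<'E'
from h import *
z=np.load('w2.npz'); P=z['P'].reshape(-1,3); y=np.radians(22.17); c=np.array([.4547,.2824])
u=(P[:,:2]-c)@[np.cos(y),np.sin(y)]; v=(P[:,:2]-c)@[-np.sin(y),np.cos(y)]
m=(abs(v)<.012)&(P[:,2]<.1)
for n,lo,hi,a,b in [('wall',.038,.05,-.08,-.05),('sad1',.025,.034,-.07,-.03),('sad2',.025,.034,.0,.1)]:
    k=m&(P[:,2]>lo)&(P[:,2]<hi)&(u>a)&(u<b); print(n,np.percentile(u[k],[1,99]).round(4))
k=(P[:,2]>.042)&(P[:,2]<.06)&(abs(u)<.07)&(abs(v)<.05); print('cheeks y',v[k].min(),v[k].max())
row([.51,-.25,.25],.1)
E
python3 -m crank '[{"ax":0,"ay":0,"az":0.1,"tx":0.18,"ty":-0.487,"tz":0.05,"jaw":0.09},{"ax":0,"ay":0,"az":0.3,"tx":0.192,"ty":-0.487,"tz":0.05,"jaw":0.09},{"ax":0,"ay":0,"az":0.3,"tx":0.192,"ty":-0.487,"tz":0.05,"jaw":0.09},{"ax":0,"ay":0,"az":0.3,"tx":0.192,"ty":-0.487,"tz":0.05,"jaw":0.09},{"ax":0,"ay":0,"az":0.3,"tx":0.192,"ty":-0.487,"tz":0.05,"jaw":0.09},{"ax":0,"ay":0,"az":0.3,"tx":0.192,"ty":-0.487,"tz":0.05,"jaw":0.09},{"ax":0,"ay":0,"az":0.3,"tx":0.192,"ty":-0.487,"tz":0.05,"jaw":0.09},{"ax":0,"ay":0,"az":0.3,"tx":0.192,"ty":-0.487,"tz":0.05,"jaw":0.09},{"ax":0,"ay":0,"az":0.3,"tx":0.192,"ty":-0.487,"tz":0.05,"jaw":0.09},{"ax":0,"ay":0,"az":0.3,"tx":0.192,"ty":-0.487,"tz":0.05,"jaw":0.09}]'
python3 -m crank '[{"ax":0,"ay":0,"az":0,"tx":0,"ty":0,"tz":0,"jaw":0.09},{"ax":0,"ay":0,"az":0,"tx":0,"ty":0,"tz":0,"jaw":0.09}]'
python3 - <<'E'
from h import *
im,d=imaging.snapshot('wrist'); save('w3.png',im); P=cloud('wrist',d); np.savez('w3',im=im,P=P,d=d)
q=P[(d>0)&(abs(P[...,2])<.006)]; print('table',np.median(q[:,2]), len(q))
m=((d>0)&(np.hypot(P[...,0]-.47,P[...,1]+.255)<.1)&(P[...,2]>.012)&(P[...,2]<.05)).astype(np.uint8)
n,l,st,_=cv2.connectedComponentsWithStats(m); k=1+st[1:,4].argmax(); m=l==k
p=P[m]; print(cv2.minAreaRect(p[:,:2].astype(np.float32)*1000),p[:,2].max())
h=p[(p[:,0]<.495)]; print('handle',cv2.minAreaRect(h[:,:2].astype(np.float32)*1000))
prof(P,np.array([.4608,-.255]),.1,step=.006,half=.04)
E
```

```text
wall [-0.0699 -0.064 ]
sad1 [-0.0639 -0.0432]
sad2 [0.0194 0.0687]
cheeks y -0.030262986100123804 0.030534034718483413
p [ 0.51 -0.25  0.25] yaw 0.1 -> t [ 0.194  -0.5103  0.0493] a [ 3.00e-04 -6.00e-04  3.01e-01]
time_s: 3.5
tcp_pos: [0.5029, -0.2283, 0.2488]
eef_rot: [0.156, -3.136, -0.002]
force: [0.1, 0.1, -0.5]
finger_gap: 0.0903
gripper_force: 0.0
time_s: 3.75
tcp_pos: [0.5034, -0.2268, 0.2499]
eef_rot: [-0.161, 3.137, -0.0]
force: [-0.8, -0.2, -0.0]
finger_gap: 0.0899
gripper_force: 0.0
table -0.0003445253794780961 162495
((468.73876953125, -253.16262817382812), (134.0960235595703, 55.9157829284668), 4.390434741973877) 0.04105465044579641
handle ((448.640625, -254.30645751953125), (93.86093139648438, 33.86812973022461), 4.101337432861328)
 -60 zmax  30 mid [-1. -0. 29.] y -6..6 n417
 -54 zmax  37 mid [32. 34. 36.] y -13..19 n490
 -48 zmax  38 mid [34. 35. 37.] y -13..19 n509
 -42 zmax  37 mid [34. 35. 36.] y -14..19 n477
 -36 zmax 419 mid [34. 35. 37.] y -14..23 n1722
 -30 zmax  37 mid [34. 36. 37.] y -14..19 n500
 -24 zmax  38 mid [34. 35. 37.] y -14..19 n448
 -18 zmax  37 mid [34. 36. 37.] y -14..18 n470
 -12 zmax  37 mid [34. 36. 36.] y -14..18 n453
  -6 zmax  37 mid [34. 36. 37.] y -15..18 n452
   0 zmax  38 mid [34. 35. 37.] y -15..18 n463
   5 zmax  37 mid [34. 35. 36.] y -15..18 n459
  11 zmax 352 mid [34. 37. 38.] y -39..18 n5752
  17 zmax 370 mid [341. 345. 368.] y -39..39 n19166
  23 zmax 369 mid [345. 364. 368.] y -39..39 n15179
  29 zmax 353 mid [35. 37. 38.] y -39..37 n2054
  35 zmax 347 mid [34. 35. 37.] y -32..17 n3345
  41 zmax 341 mid [31. 34. 35.] y -26..26 n1732
  47 zmax 335 mid [35. 36. 37.] y -27..27 n1350
  53 zmax 329 mid [35. 36. 37.] y -27..27 n1161
  59 zmax 322 mid [35. 36. 37.] y -28..27 n504
  65 zmax  37 mid [35. 36. 37.] y -28..26 n394
  71 zmax  37 mid [33. 35. 36.] y -27..26 n329
  77 zmax  32 mid [30. 31. 32.] y -22..21 n135
```

View pics/w3.png

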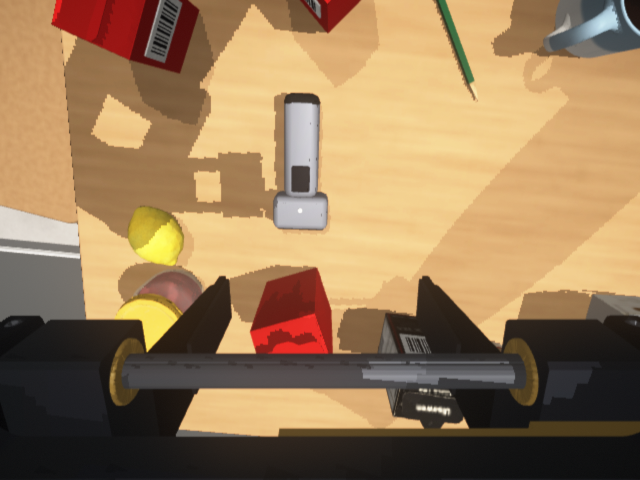

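The scanner is at (300,160) with its head down at (300,212), close to the choice made earlier: origin about (0.452, −0.254), yaw 0.074. The nearest red box clears the gripper body by about 2 cm.

Run:
```python
from h import *
print(status.state()['tcp_pos'])
row([.452,-.2543,.10],.074); row([.452,-.2543,.005],.074)
```

```text
[ 0.50336825 -0.22692099  0.24999429]
p [ 0.452  -0.2543  0.1   ] yaw 0.074 -> t [ 0.054 -0.022  0.15 ] a [-0.0002  0.0005  0.0283]
p [ 0.452  -0.2543  0.005 ] yaw 0.074 -> t [ 0.054  -0.0219  0.245 ] a [-0.0002  0.0005  0.0283]
```

```bash
python3 -m crank '[{"ax":0,"ay":0,"az":0.028,"tx":0.054,"ty":-0.022,"tz":0.05,"jaw":0.08},{"ax":0,"ay":0,"az":0.028,"tx":0.054,"ty":-0.022,"tz":0.1,"jaw":0.08},{"ax":0,"ay":0,"az":0.028,"tx":0.054,"ty":-0.022,"tz":0.15,"jaw":0.08},{"ax":0,"ay":0,"az":0.028,"tx":0.054,"ty":-0.022,"tz":0.185,"jaw":0.08},{"ax":0,"ay":0,"az":0.028,"tx":0.054,"ty":-0.022,"tz":0.21,"jaw":0.08},{"ax":0,"ay":0,"az":0.028,"tx":0.054,"ty":-0.022,"tz":0.23,"jaw":0.08},{"ax":0,"ay":0,"az":0.028,"tx":0.054,"ty":-0.022,"tz":0.24,"jaw":0.08},{"ax":0,"ay":0,"az":0.028,"tx":0.054,"ty":-0.022,"tz":0.245,"jaw":0.08},{"ax":0,"ay":0,"az":0.028,"tx":0.054,"ty":-0.022,"tz":0.245,"jaw":0.08}]'
python3 -m crank '[{"ax":0,"ay":0,"az":0,"tx":0,"ty":0,"tz":0,"jaw":0.045},{"ax":0,"ay":0,"az":0,"tx":0,"ty":0,"tz":0,"jaw":0.03},{"ax":0,"ay":0,"az":0,"tx":0,"ty":0,"tz":0,"jaw":0.02},{"ax":0,"ay":0,"az":0,"tx":0,"ty":0,"tz":0,"jaw":0.02},{"ax":0,"ay":0,"az":0,"tx":0,"ty":0,"tz":0,"jaw":0.02},{"ax":0,"ay":0,"az":0,"tx":0,"ty":0,"tz":0,"jaw":0.02},{"ax":0,"ay":0,"az":0,"tx":0,"ty":0,"tz":0,"jaw":0.02}]' 20
```

```text
time_s: 4.92
tcp_pos: [0.4519, -0.2557, 0.0051]
eef_rot: [-0.114, 3.139, -0.001]
force: [-0.1, 0.4, -0.6]
finger_gap: 0.0802
gripper_force: 0.0
time_s: 5.8
tcp_pos: [0.4514, -0.2554, 0.0047]
eef_rot: [0.113, -3.139, -0.001]
force: [-1.1, 1.8, 0.8]
finger_gap: 0.0338
gripper_force: 20.0
```

```bash
python3 -m crank '[{"ax":0,"ay":0,"az":0,"tx":0,"ty":0,"tz":-0.03,"jaw":0.02},{"ax":0,"ay":0,"az":0,"tx":0,"ty":0,"tz":-0.07,"jaw":0.02},{"ax":0,"ay":0,"az":0,"tx":0,"ty":0,"tz":-0.12,"jaw":0.02},{"ax":0,"ay":0,"az":0,"tx":0,"ty":0,"tz":-0.16,"jaw":0.02},{"ax":0,"ay":0,"az":0,"tx":0,"ty":0,"tz":-0.16,"jaw":0.02},{"ax":0,"ay":0,"az":0,"tx":0,"ty":0,"tz":-0.16,"jaw":0.02}]'
python3 - <<'E'
from h import *
z=np.load('scene.npz'); P=cloud('scene',z['d']); im=z['im'].astype(int)
m=(z['d']>0)&(np.hypot(P[...,0]-.66,P[...,1]+.108)<.06)&(P[...,2]>.02)&(P[...,2]<.115)
q=P[m]
# front face: left part, x near min
f=q[(q[:,1]>-.135)&(q[:,1]<-.085)&(q[:,0]<.65)]; c=np.polyfit(f[:,1],f[:,0],1); print('front x=a*y+b slope',c[0],'x at y=-.108',np.polyval(c,-.108),len(f), 'y range',q[:,1].min(),q[:,1].max())
w=m&(im.min(-1)>150)&(P[...,0]<.65); print('white front',P[w].mean(0),w.sum(), P[w].min(0),P[w].max(0))
z=np.load('w3.npz'); P=z['P']; m=(z['d']>0)&(np.hypot(P[...,0]-.66,P[...,1]+.108)<.06)&(P[...,2]>.02)&(P[...,2]<.15); q=P[m]
print('wrist',len(q)); 
if len(q)>50:
    print(cv2.minAreaRect(q[:,:2].astype(np.float32)*1000)); f=q[(q[:,0]<.65)&(q[:,2]<.115)]; print(len(f),np.polyfit(f[:,1],f[:,0],1),f.mean(0),f[:,1].min(),f[:,1].max())
E
```

```text
time_s: 6.55
tcp_pos: [0.4506, -0.2551, 0.1628]
eef_rot: [0.113, -3.137, -0.002]
force: [-0.2, -0.8, -2.8]
finger_gap: 0.0341
gripper_force: 20.0
front x=a*y+b slope 0.029821470607906592 x at y=-.108 0.6348101796686213 484 y range -0.14461088996457164 -0.07537636891002805
white front [ 0.63280516 -0.10899847  0.08695858] 14 [ 0.63027471 -0.1277401   0.08550419] [ 0.63461734 -0.08750423  0.08858383]
wrist 3607
((662.8993530273438, -109.371337890625), (61.381004333496094, 62.27157974243164), 0.9563432335853577)
1151 [-0.15953903  0.61653496] [ 0.63631689 -0.12399431  0.05544941] -0.13946354240855954 -0.10287957054322133
```

Run:
```python
from h import *
row([.47,-.107,.12],0.); row([.49,-.107,.0587],0.)
```

```text
p [ 0.47  -0.107  0.12 ] yaw 0.0 -> t [-0.0301  0.1462  0.043 ] a [ 0.0015 -0.0022  0.0722]
p [ 0.49   -0.107   0.0587] yaw 0.0 -> t [-0.0502  0.1447  0.1042] a [ 0.0015 -0.0022  0.0722]
```

```bash
python3 -m crank '[{"ax":0,"ay":0,"az":0.072,"tx":-0.01,"ty":0.05,"tz":0.02,"jaw":0.02},{"ax":0,"ay":0,"az":0.072,"tx":-0.03,"ty":0.1,"tz":0.043,"jaw":0.02},{"ax":0,"ay":0,"az":0.072,"tx":-0.04,"ty":0.135,"tz":0.07,"jaw":0.02},{"ax":0,"ay":0,"az":0.072,"tx":-0.05,"ty":0.145,"tz":0.09,"jaw":0.02},{"ax":0,"ay":0,"az":0.072,"tx":-0.05,"ty":0.145,"tz":0.1,"jaw":0.02},{"ax":0,"ay":0,"az":0.072,"tx":-0.05,"ty":0.145,"tz":0.104,"jaw":0.02},{"ax":0,"ay":0,"az":0.072,"tx":-0.05,"ty":0.145,"tz":0.104,"jaw":0.02},{"ax":0,"ay":0,"az":0.072,"tx":-0.05,"ty":0.145,"tz":0.104,"jaw":0.02}]'
python3 - <<'E'
from h import *
im,d=imaging.snapshot('scene'); np.savez('s2',im=im,d=d); im2,d2=imaging.snapshot('top'); np.savez('t2',im=im2,d=d2)
cr=lambda im,x,y:cv2.resize(im[y-45:y+45,x-60:x+60],(400,300),interpolation=cv2.INTER_CUBIC)
a=proj('scene',[.56,-.107,.07]).astype(int); b=proj('top',[.56,-.107,.07]).astype(int); print(a,b)
save('scan.png',np.hstack([cr(im,*a),cr(im2,*b)]))
row([.491,-.107,.0587],0.)
for n,D in [('scene',d),('top',d2)]:
    P=cloud(n,D); m=(D>0)&(P[...,0]>.535)&(P[...,0]<.585)&(abs(P[...,1]+.107)<.04)&(P[...,2]>.04)&(P[...,2]<.105); q=P[m]; print(n,len(q),q.min(0),q.max(0))
E
```

```text
time_s: 7.55
tcp_pos: [0.4914, -0.1082, 0.0615]
eef_rot: [0.001, 3.14, -0.001]
force: [0.3, -0.7, -2.1]
finger_gap: 0.034
gripper_force: 20.0
[358 253] [346 223]
p [ 0.491  -0.107   0.0587] yaw 0.0 -> t [0.0004 0.001  0.0028] a [-0.0005  0.0015 -0.0005]
scene 254 [ 0.5350946  -0.14014887  0.05498713] [ 0.57419937 -0.11724927  0.09076708]
top 3 [ 0.55651636 -0.08438624  0.08996365] [ 0.57022138 -0.07978774  0.1008142 ]
```

View pics/scan.png

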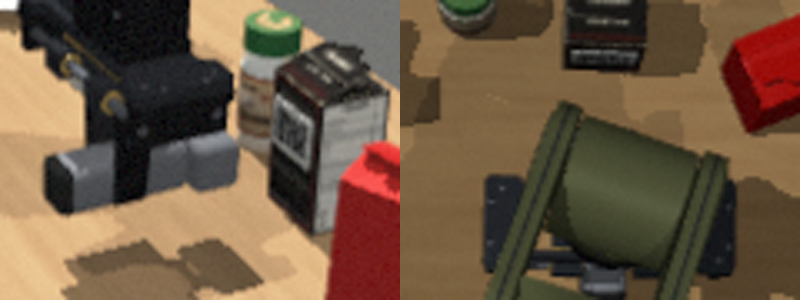

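The crop shows the scanner held level at (140,170), facing the tea box label at (290,130), centred and about 6 cm away. I'll lower it 3 mm and hold for over two seconds.

```bash
for i in 1 2; do :; done
python3 -m crank '[{"ax":0,"ay":0,"az":0,"tx":0,"ty":0.001,"tz":0.003,"jaw":0.02},{"ax":0,"ay":0,"az":0,"tx":0,"ty":0.001,"tz":0.003,"jaw":0.02},{"ax":0,"ay":0,"az":0,"tx":0,"ty":0.001,"tz":0.003,"jaw":0.02},{"ax":0,"ay":0,"az":0,"tx":0,"ty":0.001,"tz":0.003,"jaw":0.02},{"ax":0,"ay":0,"az":0,"tx":0,"ty":0.001,"tz":0.003,"jaw":0.02},{"ax":0,"ay":0,"az":0,"tx":0,"ty":0.001,"tz":0.003,"jaw":0.02},{"ax":0,"ay":0,"az":0,"tx":0,"ty":0.001,"tz":0.003,"jaw":0.02},{"ax":0,"ay":0,"az":0,"tx":0,"ty":0.001,"tz":0.003,"jaw":0.02},{"ax":0,"ay":0,"az":0,"tx":0,"ty":0.001,"tz":0.003,"jaw":0.02},{"ax":0,"ay":0,"az":0,"tx":0,"ty":0.001,"tz":0.003,"jaw":0.02}]'
python3 -m crank '[{"ax":0,"ay":0,"az":0,"tx":0,"ty":0,"tz":0,"jaw":0.02},{"ax":0,"ay":0,"az":0,"tx":0,"ty":0,"tz":0,"jaw":0.02},{"ax":0,"ay":0,"az":0,"tx":0,"ty":0,"tz":0,"jaw":0.02},{"ax":0,"ay":0,"az":0,"tx":0,"ty":0,"tz":0,"jaw":0.02},{"ax":0,"ay":0,"az":0,"tx":0,"ty":0,"tz":0,"jaw":0.02},{"ax":0,"ay":0,"az":0,"tx":0,"ty":0,"tz":0,"jaw":0.02},{"ax":0,"ay":0,"az":0,"tx":0,"ty":0,"tz":0,"jaw":0.02},{"ax":0,"ay":0,"az":0,"tx":0,"ty":0,"tz":0,"jaw":0.02},{"ax":0,"ay":0,"az":0,"tx":0,"ty":0,"tz":0,"jaw":0.02},{"ax":0,"ay":0,"az":0,"tx":0,"ty":0,"tz":0,"jaw":0.02}]'
python3 -m crank '[{"ax":0,"ay":0,"az":0,"tx":0,"ty":0,"tz":0,"jaw":0.02},{"ax":0,"ay":0,"az":0,"tx":0,"ty":0,"tz":0,"jaw":0.02},{"ax":0,"ay":0,"az":0,"tx":0.05,"ty":0,"tz":-0.03,"jaw":0.02},{"ax":0,"ay":0,"az":0,"tx":0.08,"ty":0,"tz":-0.07,"jaw":0.02},{"ax":0,"ay":0,"az":0,"tx":0.08,"ty":0,"tz":-0.12,"jaw":0.02},{"ax":0,"ay":0,"az":0,"tx":0.08,"ty":0,"tz":-0.15,"jaw":0.02},{"ax":0,"ay":0,"az":0,"tx":0.08,"ty":0,"tz":-0.15,"jaw":0.02},{"ax":0,"ay":0,"az":0,"tx":0.08,"ty":0,"tz":-0.15,"jaw":0.02}]'
python3 - <<'E'
from h import *
row([.4454,.2786,.2],.387)
E
```

```text
time_s: 8.9
tcp_pos: [0.4909, -0.1064, 0.0577]
eef_rot: [-0.0, 3.142, -0.0]
force: [0.3, 0.1, -1.1]
finger_gap: 0.0337
gripper_force: 20.0
time_s: 10.15
tcp_pos: [0.4909, -0.1064, 0.0577]
eef_rot: [-0.0, 3.142, -0.0]
force: [-1.1, -0.2, -1.5]
finger_gap: 0.034
gripper_force: 20.0
time_s: 11.15
tcp_pos: [0.4102, -0.1061, 0.2059]
eef_rot: [0.0, -3.139, -0.001]
force: [-0.3, -1.1, -2.2]
finger_gap: 0.0339
gripper_force: 20.0
p [0.4454 0.2786 0.2   ] yaw 0.387 -> t [-0.0353  0.3847  0.0062] a [ 0.0013 -0.002  -0.3868]
```

```bash
python3 -m crank '[{"ax":0,"ay":0,"az":-0.1,"tx":-0.005,"ty":0.05,"tz":0.006,"jaw":0.02},{"ax":0,"ay":0,"az":-0.25,"tx":-0.01,"ty":0.11,"tz":0.006,"jaw":0.02},{"ax":0,"ay":0,"az":-0.387,"tx":-0.02,"ty":0.17,"tz":0.006,"jaw":0.02},{"ax":0,"ay":0,"az":-0.387,"tx":-0.028,"ty":0.23,"tz":0.006,"jaw":0.02},{"ax":0,"ay":0,"az":-0.387,"tx":-0.035,"ty":0.29,"tz":0.006,"jaw":0.02},{"ax":0,"ay":0,"az":-0.387,"tx":-0.035,"ty":0.34,"tz":0.006,"jaw":0.02},{"ax":0,"ay":0,"az":-0.387,"tx":-0.035,"ty":0.375,"tz":0.006,"jaw":0.02},{"ax":0,"ay":0,"az":-0.387,"tx":-0.035,"ty":0.385,"tz":0.006,"jaw":0.02},{"ax":0,"ay":0,"az":-0.387,"tx":-0.035,"ty":0.385,"tz":0.006,"jaw":0.02},{"ax":0,"ay":0,"az":-0.387,"tx":-0.035,"ty":0.385,"tz":0.006,"jaw":0.02}]'
python3 - <<'E'
from h import *
im,d=imaging.snapshot('wrist'); save('w4.png',im); P=cloud('wrist',d); np.savez('w4',im=im,P=P,d=d)
s=status.state(); T=R.from_rotvec(s['eef_rot']).inv().apply(P.reshape(-1,3)-s['tcp_pos'])
ok=(d.ravel()>0)&(abs(T[:,1])<.035)&(T[:,0]>.012)&(T[:,0]<.08)&(T[:,2]>-.05)&(T[:,2]<.02); q=T[ok]
print('held tail in tool',len(q),np.percentile(q,[1,50,99],axis=0).round(4))
for a in np.arange(.012,.06,.006):
    k=q[(q[:,0]>=a)&(q[:,0]<a+.006)]
    if len(k)>5: print(round(a,3),np.round([k[:,1].min(),k[:,1].max(),np.median(k[:,2][abs(k[:,1])<.008])],4))
row([.4454,.2786,.1],.387,s); row([.4454,.2786,.0347],.387,s)
E
```

```text
time_s: 12.4
tcp_pos: [0.4457, 0.2774, 0.2009]
eef_rot: [0.602, -3.082, 0.001]
force: [0.1, 0.2, -2.3]
finger_gap: 0.0339
gripper_force: 20.0
held tail in tool 8743 [[ 0.0124 -0.0161 -0.0321]
 [ 0.0342  0.0001 -0.0301]
 [ 0.0499  0.0166 -0.0054]]
0.012 [-0.0244  0.0171 -0.0309]
0.018 [-0.0167  0.0174 -0.0308]
0.024 [-0.0165  0.0171 -0.0309]
0.03 [-0.0168  0.0173 -0.0309]
0.036 [-0.017   0.0172 -0.031 ]
0.042 [-0.0169  0.0172 -0.03  ]
0.048 [-0.0144  0.0144 -0.0213]
p [0.4454 0.2786 0.1   ] yaw 0.387 -> t [-1.000e-04  1.400e-03  1.012e-01] a [-0.0004 -0.0008 -0.0013]
p [0.4454 0.2786 0.0347] yaw 0.387 -> t [-0.0002  0.0014  0.1665] a [-0.0004 -0.0008 -0.0013]
```

View pics/w4.png

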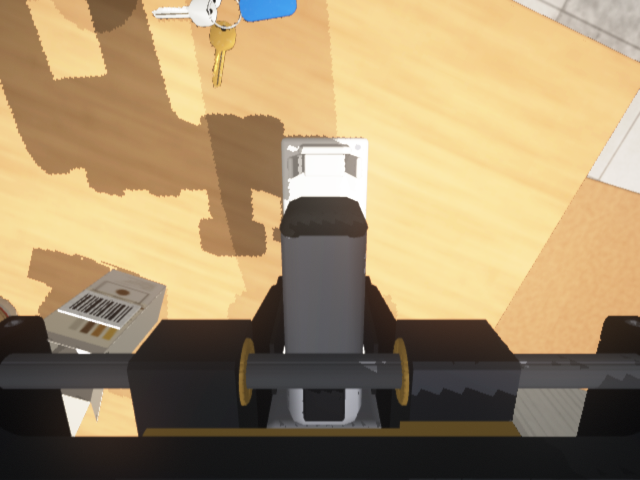

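The wrist view shows the rest lined up under the held scanner: its stop wall at (325,152), beyond the scanner's tail at (325,215). The scanner sits level, centred and aligned in the fingers, so I'm lowering it.

```bash
python3 -m crank '[{"ax":0,"ay":0,"az":0,"tx":0,"ty":0.001,"tz":0.04,"jaw":0.02},{"ax":0,"ay":0,"az":0,"tx":0,"ty":0.001,"tz":0.08,"jaw":0.02},{"ax":0,"ay":0,"az":0,"tx":0,"ty":0.001,"tz":0.11,"jaw":0.02},{"ax":0,"ay":0,"az":0,"tx":0,"ty":0.001,"tz":0.13,"jaw":0.02},{"ax":0,"ay":0,"az":0,"tx":0,"ty":0.001,"tz":0.14,"jaw":0.02},{"ax":0,"ay":0,"az":0,"tx":0,"ty":0.001,"tz":0.148,"jaw":0.02},{"ax":0,"ay":0,"az":0,"tx":0,"ty":0.001,"tz":0.154,"jaw":0.02},{"ax":0,"ay":0,"az":0,"tx":0,"ty":0.001,"tz":0.158,"jaw":0.02},{"ax":0,"ay":0,"az":0,"tx":0,"ty":0.001,"tz":0.160,"jaw":0.02},{"ax":0,"ay":0,"az":0,"tx":0,"ty":0.001,"tz":0.160,"jaw":0.02}]'
python3 - <<'E'
from h import *
row([.4454,.2786,.0349],.387)
E
```

```text
time_s: 13.7
tcp_pos: [0.4455, 0.2796, 0.0418]
eef_rot: [-0.605, 3.083, 0.0]
force: [-0.3, -0.7, -1.6]
finger_gap: 0.0337
gripper_force: 20.0
p [0.4454 0.2786 0.0349] yaw 0.387 -> t [ 0.0005 -0.0009  0.0069] a [-0.      0.0002  0.0003]
```

```bash
python3 -m crank '[{"ax":0,"ay":0,"az":0,"tx":0,"ty":-0.0008,"tz":0.002,"jaw":0.02},{"ax":0,"ay":0,"az":0,"tx":0,"ty":-0.0008,"tz":0.004,"jaw":0.02},{"ax":0,"ay":0,"az":0,"tx":0,"ty":-0.0008,"tz":0.005,"jaw":0.02},{"ax":0,"ay":0,"az":0,"tx":0,"ty":-0.0008,"tz":0.006,"jaw":0.02},{"ax":0,"ay":0,"az":0,"tx":0,"ty":-0.0008,"tz":0.0065,"jaw":0.02},{"ax":0,"ay":0,"az":0,"tx":0,"ty":-0.0008,"tz":0.0065,"jaw":0.02},{"ax":0,"ay":0,"az":0,"tx":0,"ty":-0.0008,"tz":0.0065,"jaw":0.02}]'
```

```text
time_s: 14.58
tcp_pos: [0.4458, 0.2788, 0.0353]
eef_rot: [-0.604, 3.083, 0.0]
force: [0.2, -0.3, -2.3]
finger_gap: 0.0336
gripper_force: 20.0
```

No contact yet, so I'll nudge down a little more.

```bash
python3 -m crank '[{"ax":0,"ay":0,"az":0,"tx":0,"ty":0,"tz":0.0005,"jaw":0.02},{"ax":0,"ay":0,"az":0,"tx":0,"ty":0,"tz":0.001,"jaw":0.02},{"ax":0,"ay":0,"az":0,"tx":0,"ty":0,"tz":0.001,"jaw":0.02},{"ax":0,"ay":0,"az":0,"tx":0,"ty":0,"tz":0.001,"jaw":0.02}]' 10
```

```text
time_s: 15.08
tcp_pos: [0.4459, 0.2788, 0.0347]
eef_rot: [-0.604, 3.083, -0.0]
force: [-2.8, -3.1, 4.0]
finger_gap: 0.0343
gripper_force: 10.0
```

The force has turned upward to +4 N, so the scanner is resting on the saddles. I'll release slowly and then retreat straight up.

```bash
python3 -m crank '[{"ax":0,"ay":0,"az":0,"tx":0,"ty":0,"tz":0,"jaw":0.038},{"ax":0,"ay":0,"az":0,"tx":0,"ty":0,"tz":0,"jaw":0.045},{"ax":0,"ay":0,"az":0,"tx":0,"ty":0,"tz":0,"jaw":0.06},{"ax":0,"ay":0,"az":0,"tx":0,"ty":0,"tz":0,"jaw":0.07},{"ax":0,"ay":0,"az":0,"tx":0,"ty":0,"tz":0,"jaw":0.07},{"ax":0,"ay":0,"az":0,"tx":0,"ty":0,"tz":-0.02,"jaw":0.07},{"ax":0,"ay":0,"az":0,"tx":0,"ty":0,"tz":-0.06,"jaw":0.07},{"ax":0,"ay":0,"az":0,"tx":-0.01,"ty":0,"tz":-0.12,"jaw":0.07},{"ax":0,"ay":0,"az":0,"tx":-0.04,"ty":0,"tz":-0.18,"jaw":0.07},{"ax":0,"ay":0,"az":0,"tx":-0.04,"ty":0,"tz":-0.24,"jaw":0.07}]'
python3 -m crank '[{"ax":0,"ay":0,"az":0,"tx":0,"ty":0,"tz":-0.02,"jaw":0.07},{"ax":0,"ay":0,"az":0,"tx":0,"ty":0,"tz":-0.02,"jaw":0.07},{"ax":0,"ay":0,"az":0,"tx":0,"ty":0,"tz":-0.02,"jaw":0.07}]'
python3 - <<'E'
from h import *
im,d=imaging.snapshot('wrist'); save('w5.png',im); P=cloud('wrist',d)
y=.387; o=np.array([.4454,.2786]); u=(P[...,:2]-o)@[np.cos(y),np.sin(y)]; v=(P[...,:2]-o)@[-np.sin(y),np.cos(y)]
z=P[...,2]; m=(d>0)&(z>.053)&(z<.08)&(abs(v)<.04)&(u>-.08)&(u<.1)
print('u',u[m].min(),u[m].max(),'v',np.percentile(v[m&(u<.04)],[1,99]),'z',np.percentile(z[m],[50,99]))
for a in range(-45,80,12):
    k=m&(u>a/1e3)&(u<(a+12)/1e3)
    if k.sum()>10: print(a,np.round(1e3*np.array([np.median(z[k&(abs(v)<.008)]),v[k].min(),v[k].max()]),1))
E
```

```text
time_s: 16.32
tcp_pos: [0.4833, 0.2939, 0.2738]
eef_rot: [0.604, -3.082, 0.0]
force: [-0.1, 0.4, -0.3]
finger_gap: 0.07
gripper_force: 0.0
time_s: 16.7
tcp_pos: [0.4817, 0.2933, 0.2895]
eef_rot: [0.604, -3.079, 0.002]
force: [0.6, 0.2, -0.1]
finger_gap: 0.07
gripper_force: 0.0
u -0.049253062482185514 0.08445081908706911 v [-0.01631618  0.01689057] z [0.06476323 0.06785756]
-45 [ 65.2 -16.3  17.4]
-33 [ 65.3 -16.4  16.7]
-21 [ 65.2 -16.6  16.9]
-9 [ 65.3 -16.7  17.1]
3 [ 65.4 -15.8  17.2]
15 [ 66.5 -15.9  17.3]
27 [ 66.9 -16.   16.4]
39 [ 64.8 -24.7  26.2]
51 [ 65.1 -26.8  28.5]
63 [ 65.3 -27.1  28.4]
75 [ 64.4 -27.2  27.5]
```

View pics/w5.png

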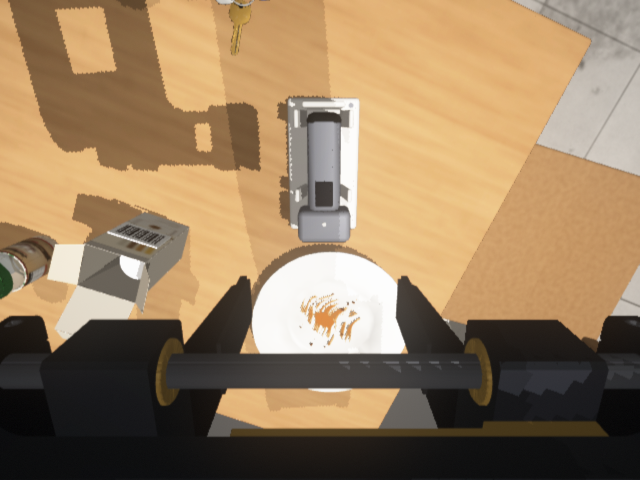

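The scanner (325,175) lies level and centred in the rest, with its head at the open end (325,225) and its tail by the stop wall. Its top is at 65.3 mm, which puts the origin about 47.5 mm above the table, and it is within 1 mm along and across the seat.

```bash
python3 -c "from cell import sign_off; print(sign_off())"
```

```text
the job is handed in; nothing more can be done
None
```

The job is handed in: the scanner was held in front of the tea box label for over two seconds, then laid in its charging rest and let go; a final wrist-camera check showed it level and within about 1 mm of its seat, but sign-off returned no verdict.

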